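Wedge the dock's catch open and take out the spice tower

ROBOT

A 6-joint arm with a two-finger parallel gripper is mounted at the origin on the work surface. World frame = base frame: x ahead of the robot, y to its left, z up, the work surface at z = 0. Lengths are in m, angles in rad, forces in N, time in s.
With the tool pointing down it reaches from about 0.325 to 0.85 m from the base axis. Payload 4.4 kg.
Tool frame: the origin (TCP) lies at the very end of the fingers, on their centre line; the grasp point (between the pads) lies 19 mm behind it (manip.pinch_z is the distance from the TCP to the grasp point, in m); z points along the fingers, y is the line along which they close (so a half turn about z gives the same grasp; the last joint's range is limited). The gripper opens to 94 mm and grips with 3 to 60 N. Pads are 16 mm wide; open, the fingers measure 119 mm over their backs; the gripper's body (75 mm by 177 mm) begins 78 mm behind the grasp point.
Start: joints at [-1.312, 0.207, 1.542, -0, 1.393, -0.15], TCP at [0.229, -0.527, 0.205] pointing down, gripper open.
Joint ranges: [-2.73, 2.73], [-0.86, 2.22], [0.23, 2.46], [-1.11, 4.25], [0.08, 2.63], [-2.82, 2.82]. Speed limits (rad/s): [2.79, 2.79, 3.14, 3.14, 3.14, 3.14].

INTERFACE

Orientations are given as a unit quaternion [w, x, y, z].
In Python, from cell import manip gives the robot as it stands. The module is installed in compiled form; this text tells all that it offers.
- The arm moves only by the shell command python3 -m crank 'ROWS' [OPENING] [FORCE]. ROWS is JSON, a list of rows, each a list of 4 numbers: the shift along the tool's x, y, z in m, then the turn about the tool's z in rad. In form: [[dx, dy, dz, yaw], ...]. A call has 1 to 20 rows; each row is the pose to reach, as a shift and turn from the pose commanded when the call began, along the tool's axes at that moment; what a row does not reach only later rows make up. A row lasts 1/10 s, in which the tool goes at most 50 mm and 8.59 degrees, less where a joint would pass 70% of its speed; a pose out of reach is approached as far as the arm can. A call with a gripper value outside its range is refused whole. OPENING is the finger opening in m, from 0 to 0.094, set as the call begins (- or left out, the last holds). The fingers move at their own pace and stop on an object; FORCE is the grip in N (left out, the last holds). Time passes only in rows, so rows that repeat a pose let the fingers close. It gives the time, the measured TCP pose, the force, the opening and the grip force at its end, in the units of the state.
- manip.observe(): the state, without advancing time (a new reading comes with each control period).
- manip.capture(name): name is "scene" or "top" or "wrist"; returns a dict with "frame" (384x512x3 uint8, red, green, blue), "depth" (384x512 float32, m along the optical axis (not along the pixel's ray), 0 where there is no reading), "vfov" (degrees; the focal length in pixels is half the picture's height over the tangent of half this angle, whatever the lens; pixels are square), "cx", "cy" (the principal point, pixels), "eye" and "rotation" of the camera in the world; the wrist camera has in their place "T_tool_cam" (4x4, takes a point from camera to tool coordinates, whose origin is the TCP and whose axes are the flange's). Camera axes: x right, y down, z forward; pixel columns grow to the right and rows downward; lengths in m; the calibration is good to about 2 mm. The wrist camera is an equidistant fisheye: a pixel r from the principal point sees the ray r / f radians off the axis. A picture is of the moment at which its call begins: read the wrist's pose just before it.
- manip.sign_off(): hands the job in; it is judged then, once.
The state is a dict: "t": time; "joint_pos": joint angles; "joint_velocities": joint speeds; "joint_torque": joint torques, N m; "tool_pos": TCP position; "tcp_rot": TCP orientation; "force": force on the tool from outside, world axes, zero at the start; "wrist_torque": the same for the moment, N m; "opening": finger opening in m; "finger_force": force on a finger pad.
Only numpy, scipy, OpenCV 4.12 (cv2) and the standard library are available. Lean on these libraries where they do the work, as an engineer would, in place of code of your own. Each camera call takes 0.05 s, during which the arm holds its last target. There are 200 camera calls.

TASK

The steel spice tower is locked in its teak dock by a sprung catch that hooks over its foot. Push the thicker of the two wooden wedges, nose first, into the slot between the dock's fixed post and the catch's upright tab until its full thickness is between them and it holds the catch open by itself. Then lift the tower out, set it upright with its whole foot on the round cork mat without dropping it, and leave the wedge in the slot.

Things in the scene. Friction and masses are not known exactly. Their poses are not given: they have to be found in the camera images.
- wedge_grip (a point): Centre of the fin (44 x, 16 y, 40 mm high) atop the thicker of two loose wooden wedges, 46 mm above its underside; body 26 mm high, about 0.12 kg. +x to the nose, z up. Tail 38 mm thick (y -19 to 19) for x -22 to 22, tapering to a 10 mm nose at x = 82 (y 9 to 19): +y side flat, -y side slanted. Pinch the fin across y from above. The other wedge is 20 mm thick: too thin.
- slot (a point): Slot centre, on the dock plate's top. Between steel plates 30 mm long in x, 24 mm high: fixed post (face y = +12 mm) and catch tab (y = -12 when shut), flared lead-ins from x = -30. The wedge slides in along +x, on or just over the plate, flat side to the post and some 5 mm clear of it, until its fin is over this point within 25 mm in x; let go, the spring shifts it against the post.
- dock: Fixed dark wood plate, 160 (x) by 215 (y) by 10 mm high. Origin on the table right under the slot's centre, same axes as the slot, z up. The plate spans y -60 to +155 mm. The tower's seat is centred at x 0, y +105 mm; collar tops 18 mm and the catch's lip 23 mm above the table. The lip reaches over the tower's foot from the -y side.
- catch (a joint): The dock's sliding catch, in m: 0 shut (lip 7 mm over the tower's foot), growing as its tab is pushed to the dock's -y; stop at 0.030. A spring pushes it shut, 2.4 N at 0 and 4.3 N at 0.016. The wedge's tail holds it at about 0.014, which frees the tower; above 0.010 it counts as open.
- tower_mid (a point): Loose steel spice tower of three round tiers in the dock's seat: body 46 mm diameter, 90 mm high in all with a 16 mm knob 6 mm high on top, foot 66 mm diameter and 6 mm thick. This point is on its axis, 45 mm above its underside; z up. Grip the body from above, at this point or up to 20 mm higher, and lift straight up. About 0.3 kg.
- mat: Fixed round cork mat, 120 mm diameter, 6 mm thick, flat on the table. Origin at the centre of its underside, on the table; the top is 6 mm above.
There are look-alikes about, which are no part of the job. Several things look just like the mat: the one meant starts farthest from the robot's base.

How it is judged:
By the outcome, as a careful person would: the job done as asked, in the order asked, and still so for the second after the job is handed in, with the robot touching nothing.
It also fails if it takes over 61 s, if anything falls off the work surface, if the arm or the gripper's body presses on something with over 40 N, if the wrist force passes 120 N, or if a joint passes its speed limit or range.

## Working session

There is one attempt and no reset: what is moved stays moved. The work goes in short steps, Python scripts to look and compute and a shell command to move; the robot and the scene stay as the last step left them, time stands still between calls to the robot, and variables do not carry over. Pictures are saved under pics/ and viewed, at most 10 in all, crops included, and the job is handed in when it is done.

```bash
mkdir -p pics; cat > h.py <<'E'
import numpy as np, cv2
from cell import manip
def cap(n):
    s=manip.observe(); c=manip.capture(n); c['s']=s; return c
def cloud(c):
    # world points for every pixel (scene/top)
    h,w=c['depth'].shape; f=h/2/np.tan(np.radians(c['vfov'])/2)
    u,v=np.meshgrid(np.arange(w),np.arange(h)); d=c['depth']
    P=np.stack([(u-c['cx'])/f*d,(v-c['cy'])/f*d,d],-1)
    return P@np.array(c['rotation']).T+np.array(c['eye'])
E
python3 - <<'E'
from h import *
for n in ['top','scene']:
    c=cap(n); cv2.imwrite(f'pics/{n}0.png',cv2.resize(c['frame'][...,::-1],(768,576)))
    np.savez(f'{n}0.npz',**{k:c[k] for k in c if k!='s'})
    print(n,c['vfov'],c['cx'],c['cy'],c['eye'],c['rotation'])
s=manip.observe();print(s)
E
```

```text
top 57.8344464826341 255.83416742892257 192.33094172709363 [ 0.35330445 -0.00507395  0.88178673] [ 0.06254559 -0.69645565  0.71312455 -0.04990938]
scene 55.57428296221215 260.2512815237286 188.83787265384908 [1.12297755 0.22455068 0.84402666] [-0.21074759  0.54455718  0.75979194 -0.28593555]
{'t': 0.1, 'joint_pos': array([-1.31147649e+00,  2.07334391e-01,  1.54279546e+00, -2.61018804e-05,
        1.39349714e+00, -1.50489108e-01]), 'joint_velocities': array([-0.00212678, -0.00222069, -0.00266487, -0.00071845,  0.00026505,
        0.00054677]), 'joint_torque': array([ 8.64890717e-04, -3.71863174e+01, -2.82291216e+01,  7.00562890e-02,
        3.11839627e-02, -6.68971779e-05]), 'tool_pos': array([ 0.22889881, -0.5266851 ,  0.20441456]), 'tcp_rot': array([-1.01496571e-03,  9.79079449e-01,  2.03475791e-01, -6.81473435e-05]), 'force': array([ 0.24080504, -0.00814971, -0.3205183 ]), 'wrist_torque': array([ 0.01555824,  0.01387735, -0.01463201]), 'finger_force': 0.0, 'opening': 0.09419198357884782}
```

View pics/top0.png

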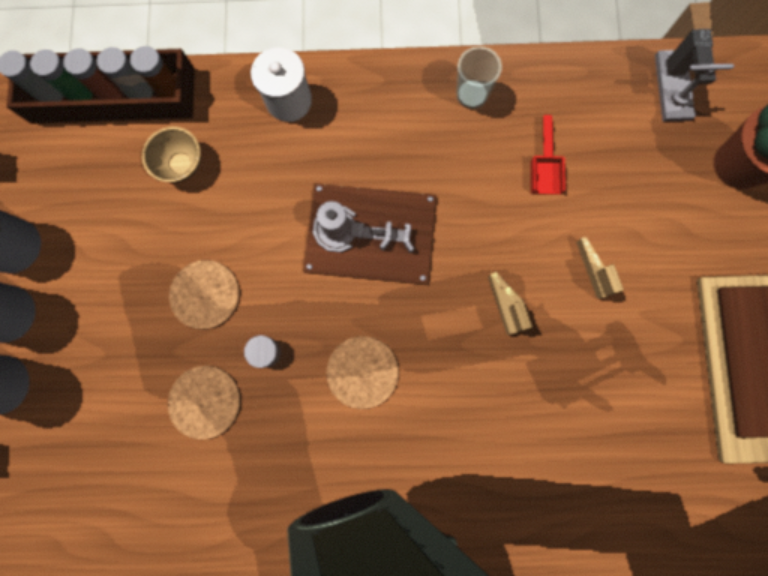

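View pics/scene0.png

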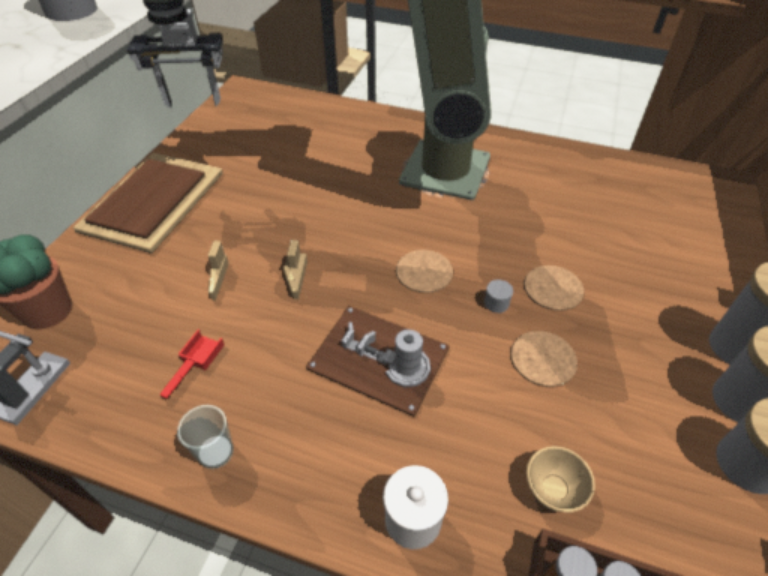

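The top view shows three cork mats at (204,294), (204,402) and (362,371). There are two wedges, at (512,303) and (602,268). The dock is centred near (370,234), with the tower at (333,222) and the slot near (398,236). The camera rotations are quaternions.

```bash
cat >> h.py <<'E'
from scipy.spatial.transform import Rotation as R
def RM(c):
    q=c['rotation']; return R.from_quat([q[1],q[2],q[3],q[0]]).as_matrix()
def foc(c): return c['frame'].shape[0]/2/np.tan(np.radians(c['vfov'])/2)
def ray(c,uv,z):
    "pixels (native) -> world xy at height z"
    uv=np.atleast_2d(uv).astype(float)
    d=np.c_[(uv[:,0]-c['cx'])/foc(c),(uv[:,1]-c['cy'])/foc(c),np.ones(len(uv))]@RM(c).T
    e=np.array(c['eye']); return (e+d*((z-e[2])/d[:,2])[:,None])[:,:2]
def cloud(c):
    h,w=c['depth'].shape; f=foc(c)
    u,v=np.meshgrid(np.arange(w),np.arange(h)); d=c['depth']
    P=np.stack([(u-c['cx'])/f*d,(v-c['cy'])/f*d,d],-1)
    return P@RM(c).T+np.array(c['eye'])
E
python3 - <<'E'
from h import *
c=dict(np.load('top0.npz')); P=cloud(c)
print('table z',np.median(P[330:340,60:120,2]))
hsv=cv2.cvtColor(c['frame'],cv2.COLOR_RGB2HSV)
k=1.5
for n,(u,v) in dict(m1=(204,294),m2=(204,402),m3=(362,371)).items():
    u,v=int(u/k),int(v/k); sub=P[v-32:v+33,u-32:u+33]; m=(sub[...,2]>.003)&(sub[...,2]<.012)
    n_,l,st,ce=cv2.connectedComponentsWithStats(m.astype(np.uint8)); i=l[32,32]
    xy=ray(c,[ce[i]+[u-32,v-32]],.006)[0]; print(n,st[i],xy,np.hypot(*xy))
for n,(u,v) in dict(w1=(512,303),w2=(602,268)).items():
    u,v=int(u/k),int(v/k); sub=P[v-32:v+33,u-32:u+33].reshape(-1,3)
    for lo,hi in((.015,.032),(.055,.075)):
        q=sub[(sub[:,2]>lo)&(sub[:,2]<hi)]
        if len(q)>5:
            r=cv2.minAreaRect(q[:,:2].astype(np.float32)*1000); print(n,lo,len(q),q.mean(0),r,cv2.boxPoints(r).round().tolist())
# dock bolts / plate
m=(P[...,2]>.005)&(P[...,2]<.014)&(np.arange(512)[None]>195)&(np.arange(512)[None]<300)&(np.arange(384)[:,None]>115)&(np.arange(384)[:,None]<195)
q=P[m]; r=cv2.minAreaRect(q[:,:2].astype(np.float32)*1000); print('dock',r,cv2.boxPoints(r).round().tolist())
print('bolts',ray(c,np.array([[319,188],[431,199],[309,267],[423,278]])/k,.012))
f=c['frame'][...,::-1]
a=cv2.resize(f[110:240,190:310],None,fx=4,fy=4,interpolation=2);b=cv2.resize(f[150:240,315:425],None,fx=3.4,fy=3.4,interpolation=2)
H=np.zeros((520,480+b.shape[1]-120,3),np.uint8)
o=np.zeros((530,800,3),np.uint8);o[:520,:480]=a[:520,:480];b=b[:,:320];o[:b.shape[0],480:480+b.shape[1]]=b
m1=cv2.resize(f[160:230,100:170],None,fx=3,fy=3);o[310:520,480:690]=m1
cv2.imwrite('pics/crop1.png',o)
E
```

```text
table z -2.930660790262385e-05
m1 [   9   10   47   46 1618] [0.49169902 0.31823771] 0.5856988679167017
m2 [   8    7   48   51 1793] [0.31165975 0.31284253] 0.441590594145573
m3 [   8    9   49   50 1760] [0.3542259  0.04905462] 0.3576064068834746
w1 0.015 363 [ 0.46661133 -0.18981798  0.02532928] ((466.22076416015625, -199.00759887695312), (103.59446716308594, 38.84552764892578), 15.204962730407715) [[411.0, -194.0], [421.0, -231.0], [521.0, -204.0], [511.0, -167.0]]
w1 0.055 142 [ 0.43695251 -0.20563031  0.06509757] ((437.2410888671875, -206.2187957763672), (43.58839797973633, 15.91301441192627), 14.058318138122559) [[414.0, -204.0], [418.0, -219.0], [460.0, -209.0], [456.0, -193.0]]
w2 0.015 240 [ 0.52477888 -0.33883973  0.02454044] ((520.5521240234375, -344.30181884765625), (103.8968505859375, 19.567882537841797), 16.19569206237793) [[468.0, -349.0], [473.0, -368.0], [573.0, -339.0], [568.0, -320.0]]
w2 0.055 155 [ 0.49116072 -0.35191483  0.06433833] ((491.7282409667969, -353.388671875), (43.357154846191406, 16.42496681213379), 14.099213600158691) [[469.0, -351.0], [473.0, -367.0], [515.0, -356.0], [511.0, -340.0]]
dock ((604.6029052734375, 30.6319580078125), (214.85626220703125, 185.5362091064453), 82.78324890136719) [[499.0, -64.0], [683.0, -88.0], [710.0, 126.0], [526.0, 149.0]]
bolts [[ 0.67391716  0.11823523]
 [ 0.648271   -0.07645252]
 [ 0.53350724  0.13567059]
 [ 0.50946739 -0.05786696]]
```

View pics/crop1.png

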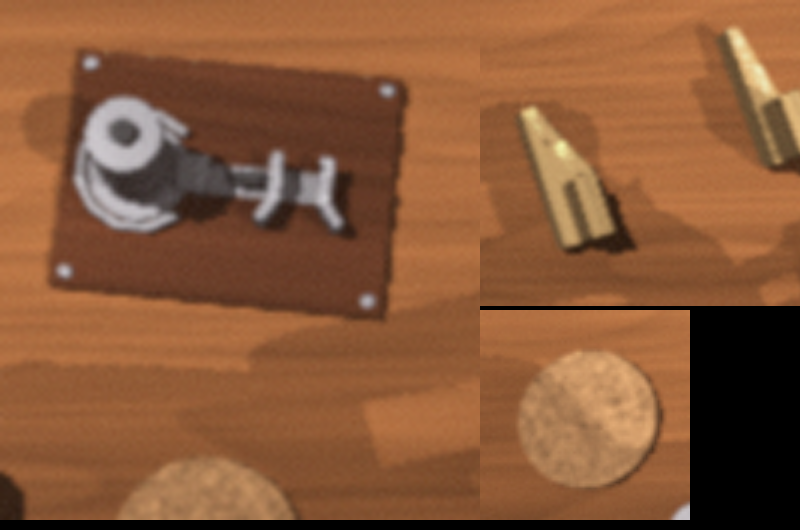

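The wedge at (512,303) is 39 mm thick and the one at (602,268) is 20 mm, so I'll use the first. Of the mats, (204,294) is 0.586 m from the base, against 0.44 and 0.36 m for the others, so that's the one. The crop confirms both. Slot estimate: about (0.585, -0.017), yaw -7.2°.

```bash
cat >> h.py <<'E'
def row(x,y,z,deg,s=None,base=None):
    "row (dx,dy,dz,yaw) from measured pose to TCP x,y,z with tool x at deg in world"
    s=s or manip.observe(); w,a,b,cc=s['tcp_rot']; M=R.from_quat([a,b,cc,w]).as_matrix()
    th=np.arctan2(M[1,0],M[0,0]); d=M.T@(np.array([x,y,z])-s['tool_pos'])
    yaw=(th-np.radians(deg)+np.pi)%(2*np.pi)-np.pi
    return np.r_[d,yaw].round(4).tolist()
E
python3 -c "
from h import *
print(row(.437,-.206,.12,14.6),row(.437,-.206,.031,14.6))"
```

```text
[0.3186, -0.211, 0.0849, 0.155] [0.3186, -0.2109, 0.1739, 0.155]
```

```bash
python3 -m crank '[[0.319,-0.211,0.085,0.155],[0.319,-0.211,0.085,0.155],[0.319,-0.211,0.085,0.155],[0.319,-0.211,0.085,0.155],[0.319,-0.211,0.085,0.155],[0.319,-0.211,0.085,0.155],[0.319,-0.211,0.085,0.155],[0.319,-0.211,0.085,0.155],[0.319,-0.211,0.085,0.155],[0.319,-0.211,0.085,0.155],[0.319,-0.211,0.085,0.155],[0.319,-0.211,0.085,0.155]]' 0.06
python3 - <<'E'
from h import *
c=cap('wrist'); cv2.imwrite('pics/w1.png',c['frame'][...,::-1]); print(c['vfov'],c['cx'],c['cy'],c['T_tool_cam'].round(4).tolist())
print(row(.437,-.206,.031,14.6))
E
```

```text
t: 1.3
tool_pos: [0.4373, -0.2082, 0.1208]
tcp_rot: [0.0, 0.992, 0.126, 0.0]
force: [-0.3, -0.8, -0.1]
opening: 0.0601
finger_force: 0.0
65.70646984690485 255.5230193028641 189.20492283705957 [[0.0001, -0.9627, -0.2707, 0.0792], [1.0, 0.0001, 0.0002, -0.0003], [-0.0002, -0.2707, 0.9627, -0.179], [0.0, 0.0, 0.0, 1.0]]
[0.0002, -0.0022, 0.0898, -0.0023]
```

View pics/w1.png

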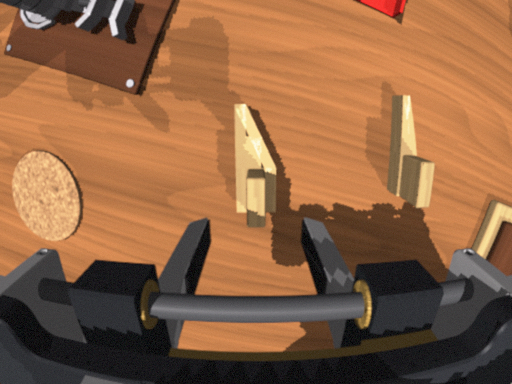

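The fin at (256,195) is centred between the fingers at about 205 and 308, so I'll descend and grip.

```bash
python3 -m crank '[[0,-0.001,0.04,0],[0,-0.001,0.075,0],[0,-0.001,0.09,0],[0,-0.001,0.09,0],[0,-0.001,0.09,0]]'
python3 -m crank '[[0,0,0,0],[0,0,0,0],[0,0,0,0],[0,0,0,0],[0,0,0,0],[0,0,0,0],[0,0,0,0],[0,0,0,0]]' 0.0 40
python3 -m crank '[[0,0,-0.03,0],[0,0,-0.06,0],[0,0,-0.10,0],[0,0,-0.10,0]]'
python3 -c "
from h import *
print(row(.45,-.02,.13,-7.2))"
```

```text
t: 1.85
tool_pos: [0.4374, -0.2068, 0.0309]
tcp_rot: [0.0, 0.992, 0.126, 0.0]
force: [0.2, 0.1, 0.1]
opening: 0.0598
finger_force: 0.0
t: 2.65
tool_pos: [0.4375, -0.2059, 0.0305]
tcp_rot: [0.0, 0.992, 0.127, 0.0]
force: [0.0, -0.0, 0.3]
opening: 0.0159
finger_force: 40.0
t: 3.05
tool_pos: [0.4411, -0.2082, 0.1359]
tcp_rot: [0.004, 0.992, 0.127, 0.004]
force: [1.1, -0.6, 0.0]
opening: 0.0157
finger_force: 40.0
[0.056, -0.18, 0.0048, 0.3806]
```

```bash
python3 -m crank '[[0.057,-0.172,0.005,0.38],[0.057,-0.172,0.005,0.38],[0.057,-0.172,0.005,0.38],[0.057,-0.172,0.005,0.38],[0.057,-0.172,0.005,0.38],[0.057,-0.172,0.005,0.38],[0.057,-0.172,0.005,0.38],[0.057,-0.172,0.005,0.38]]'
python3 - <<'E'
from h import *
c=cap('wrist'); cv2.imwrite('pics/w2.png',cv2.resize(c['frame'][...,::-1],(768,576)))
np.savez('w2.npz',**{k:c[k] for k in c if k!='s'},pos=c['s']['tool_pos'],q=c['s']['tcp_rot'])
# steel points of the slot in the first top view, in estimated dock axes
t=dict(np.load('top0.npz')); P=cloud(t).reshape(-1,3); a=np.radians(-7.2)
d=(P[:,:2]-[.5853,-.0172])@np.array([[np.cos(a),-np.sin(a)],[np.sin(a),np.cos(a)]])*1000
m=(P[:,2]>.028)&(P[:,2]<.040)&(abs(d[:,0])<45)&(abs(d[:,1])<45)
print(np.c_[d[m],P[m,2]*1000].round().astype(int).tolist())
print(manip.observe()['tool_pos'],row(.4445,-.0114,.1,-7.2))
E
```

```text
t: 3.85
tool_pos: [0.4491, -0.0262, 0.1252]
tcp_rot: [0.0, 0.998, -0.064, -0.0]
force: [0.2, -1.0, -1.4]
opening: 0.016
finger_force: 40.0
[[15, 20, 35], [15, 17, 34], [12, 22, 34], [13, 20, 33], [13, 17, 33], [13, 15, 33], [15, -10, 35], [10, 22, 31], [9, 19, 36], [11, 17, 32], [11, 14, 31], [13, -11, 32], [13, -13, 34], [13, -16, 35], [6, 21, 37], [7, 19, 34], [8, 17, 33], [9, -11, 36], [11, -13, 30], [11, -16, 33], [4, 21, 35], [4, 19, 35], [5, 16, 32], [8, -11, 33], [8, -14, 34], [8, -16, 35], [2, 21, 34], [2, 19, 33], [2, 16, 35], [5, -11, 34], [5, -14, 36], [6, -16, 34], [-1, 21, 34], [0, 18, 33], [1, 16, 31], [2, -12, 35], [2, -14, 36], [3, -17, 35], [-4, 20, 35], [-3, 18, 35], [-2, 16, 31], [0, -12, 32], [0, -14, 34], [1, -17, 33], [-6, 20, 35], [-6, 18, 34], [-6, 15, 35], [-3, -10, 36], [-2, -12, 33], [-2, -17, 34], [-9, 20, 35], [-9, 17, 37], [-8, 15, 35], [-5, -10, 33], [-5, -12, 34], [-5, -15, 35], [-5, -17, 34], [-10, 22, 31], [-11, 20, 33], [-11, 17, 35], [-10, 15, 33], [-8, -10, 34], [-8, -13, 33], [-8, -15, 34], [-14, 22, 34], [-13, 19, 33], [-13, 17, 34], [-13, 14, 33], [-11, -10, 34], [-11, -13, 35], [-10, -15, 35], [-17, 22, 35], [-16, 19, 33], [-15, 17, 32], [-13, -11, 33], [-13, -13, 34], [-12, -16, 32], [-19, 24, 32], [-20, 21, 37], [-19, 19, 34], [-17, 17, 28], [-15, -11, 31], [-16, -13, 35], [-15, -16, 33], [-15, -18, 34], [-22, 26, 34], [-21, 24, 32], [-21, 21, 34], [-20, 19, 30], [-18, -14, 34], [-18, -16, 35], [-18, -19, 36], [-25, 28, 33], [-24, 26, 33], [-25, 23, 35], [-24, 21, 33], [-20, -16, 30], [-20, -19, 34], [-20, -21, 34], [-27, 28, 33], [-27, 26, 35], [-27, 23, 35], [-22, -17, 29], [-23, -19, 33], [-23, -22, 34], [-29, 26, 29], [-26, -19, 36], [-25, -22, 34], [-24, -24, 33], [-27, -20, 30], [-28, -22, 34], [-27, -25, 33]]
[ 0.44917734 -0.02625882  0.12529762] [-0.0065, -0.0141, 0.0253, -0.0019]
```

View pics/w2.png

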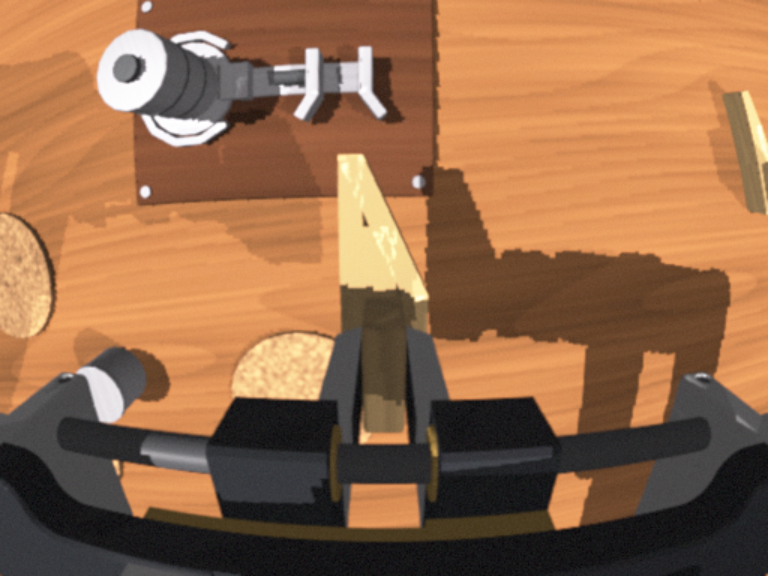

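The wedge is held straight, with its nose at (350,155). The slot plates are at (312,80) and (365,80). Depth puts the slot centre about 2 mm further toward +y, at roughly (0.5856, -0.015).

```bash
python3 -c "
from h import *
print(row(.4452,-.0094,.1,-7.2),row(.4452,-.0094,.0425,-7.2))"
```

```text
[-0.0061, -0.0162, 0.0253, -0.0019] [-0.0061, -0.0162, 0.0828, -0.0019]
```

```bash
python3 -m crank '[[-0.006,-0.016,0.025,-0.002],[-0.006,-0.016,0.055,-0.002],[-0.006,-0.016,0.075,-0.002],[-0.006,-0.016,0.083,-0.002],[-0.006,-0.016,0.083,-0.002],[-0.006,-0.016,0.083,-0.002]]'
python3 -c "
from h import *
print(row(.4452,-.0094,.0425,-7.2),row(.5841,-.0269,.0425,-7.2))
c=cap('scene');f=c['frame'][150:290,180:330,::-1];cv2.imwrite('pics/s2.png',cv2.resize(f,None,fx=4,fy=4,interpolation=2))"
```

```text
t: 4.5
tool_pos: [0.4463, -0.009, 0.0433]
tcp_rot: [0.0, 0.998, -0.062, 0.001]
force: [0.1, 0.5, -0.9]
opening: 0.0159
finger_force: 40.0
[-0.001, 0.0005, 0.0008, 0.0015] [0.139, 0.0006, 0.001, 0.0015]
```

View pics/s2.png

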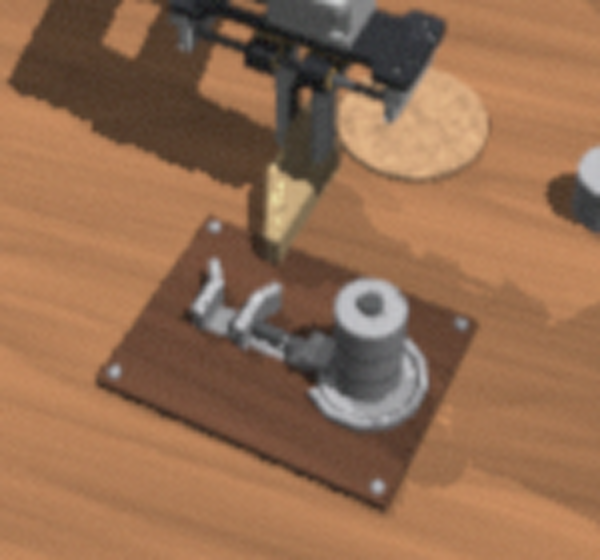

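The nose at (272,255) points at the gap between the plates at (213,285) and (262,300). Inserting now.

```bash
python3 -m crank '[[0.015,0.0005,0.001,0],[0.03,0.0005,0.001,0],[0.04,0.0005,0.001,0],[0.05,0.0005,0.001,0],[0.06,0.0005,0.001,0],[0.07,0.0005,0.001,0],[0.07,0.0005,0.001,0]]'
python3 -m crank '[[0.01,0,0,0],[0.02,0,0,0],[0.03,0,0,0],[0.04,0,0,0],[0.05,0,0,0],[0.06,0,0,0],[0.069,0,0,0],[0.069,0,0,0],[0.069,0,0,0]]'
python3 -c "
from h import *
print(row(.5841,-.0269,.0425,-7.2))"
```

```text
t: 5.25
tool_pos: [0.5158, -0.017, 0.0415]
tcp_rot: [-0.001, 0.998, -0.062, 0.0]
force: [0.8, 2.1, -0.4]
opening: 0.0156
finger_force: 40.0
t: 6.15
tool_pos: [0.5834, -0.0252, 0.041]
tcp_rot: [-0.001, 0.998, -0.062, 0.0]
force: [1.4, 4.2, -4.4]
opening: 0.016
finger_force: 40.0
[0.0009, 0.0016, -0.0015, 0.0025]
```

Fin is over the slot, with a 4 N sideways force that matches the open spring. Releasing.

```bash
python3 -m crank '[[0,0,0,0],[0,0,0,0],[0,0,0,0],[0,0,0,0],[0,0,0,0]]' 0.05
python3 -m crank '[[0,0,-0.03,0],[0,0,-0.07,0],[0,0,-0.11,0],[0,0,-0.14,0],[-0.05,0,-0.14,0],[-0.1,0,-0.14,0],[-0.13,0,-0.14,0],[-0.13,0,-0.14,0],[-0.13,0,-0.14,0]]' 0.08
python3 - <<'E'
from h import *
t=cap('top'); a=np.radians(-7.2); P=cloud(t).reshape(-1,3); S=[.5856,-.015]
d=(P[:,:2]-S)@np.array([[np.cos(a),-np.sin(a)],[np.sin(a),np.cos(a)]])*1000
def g(lo,hi,x0,x1,y0,y1):
    m=(P[:,2]>lo)&(P[:,2]<hi)&(d[:,0]>x0)&(d[:,0]<x1)&(d[:,1]>y0)&(d[:,1]<y1); return d[m],P[m]
q,_=g(.068,.082,-60,60,-50,40); print('fin',len(q),cv2.minAreaRect(q.astype(np.float32)))
q,_=g(.028,.042,-15,15,-55,40);print('y hist',np.histogram(q[:,1],bins=range(-50,36,4)))
q,p=g(.088,.112,-60,60,60,160);print('tower top',len(q),cv2.minEnclosingCircle(p[p[:,2]<.103][:,:2].astype(np.float32)*1000),np.percentile(p[:,2],[5,50,95]))
c=cap('scene');f=c['frame'][150:290,180:330,::-1];f2=t['frame'][100:240,190:310,::-1]
cv2.imwrite('pics/s3.png',np.hstack([cv2.resize(f,None,fx=3,fy=3),cv2.resize(f2,None,fx=2.9,fy=3)]))
E
```

```text
t: 6.65
tool_pos: [0.5832, -0.0265, 0.0417]
tcp_rot: [0.0, 0.998, -0.062, 0.0]
force: [0.3, -0.2, -0.4]
opening: 0.0493
finger_force: 0.0
t: 7.55
tool_pos: [0.4543, -0.0102, 0.182]
tcp_rot: [0.0, 0.998, -0.062, 0.001]
force: [0.6, -0.2, -0.3]
opening: 0.0797
finger_force: 0.0
fin 0 ((0.0, 0.0), (0.0, 0.0), 0.0)
y hist (array([0, 0, 0, 0, 0, 0, 0, 0, 0, 0, 0, 0, 0, 0, 0, 0, 0, 0, 0, 0, 0]), array([-50, -46, -42, -38, -34, -30, -26, -22, -18, -14, -10,  -6,  -2,
         2,   6,  10,  14,  18,  22,  26,  30,  34]))Traceback (most recent call last):
  File "<stdin>", line 8, in <module>
    return _quantile_unchecked(
        a, q, axis, out, overwrite_input, method, keepdims, weights)
    return _ureduce(a,
                    func=_quantile_ureduce_func,
    ...<5 lines>...
                    overwrite_input=overwrite_input,
                    method=method)
    r = func(a, **kwargs)
    result = _quantile(arr,
                       quantiles=q,
    ...<2 lines>...
                       out=out,
                       weights=wgt)
    slices_having_nans = np.isnan(arr[-1, ...])
                                  ~~~^^^^^^^^^
IndexError: index -1 is out of bounds for axis 0 with size 0
```

The arm blocks the top view, so I'll use the scene camera, plus the first top picture for the tower.

```bash
python3 - <<'E'
from h import *
a=np.radians(-7.2); S=[.5856,-.015]
def g(c,lo,hi,x0,x1,y0,y1):
    P=cloud(c).reshape(-1,3); d=(P[:,:2]-S)@np.array([[np.cos(a),-np.sin(a)],[np.sin(a),np.cos(a)]])*1000
    m=(P[:,2]>lo)&(P[:,2]<hi)&(d[:,0]>x0)&(d[:,0]<x1)&(d[:,1]>y0)&(d[:,1]<y1); return d[m],P[m]
c=cap('scene')
q,_=g(c,.068,.082,-60,60,-50,40); print('fin',len(q),cv2.minAreaRect(q.astype(np.float32)))
q,_=g(c,.030,.038,-15,15,-55,40);print('y hist',np.histogram(q[:,1],bins=range(-50,36,4))[0])
for n,k in(('scene',c),('top0',dict(np.load('top0.npz')))):
    q,p=g(k,.091,.101,-60,60,60,160);r=cv2.minEnclosingCircle(p[:,:2].astype(np.float32)*1000);print(n,len(q),r,np.median(p,0),np.median(q,0))
f=c['frame'][150:290,180:330,::-1];cv2.imwrite('pics/s3.png',cv2.resize(f,None,fx=4,fy=4))
E
```

```text
fin 102 ((-2.3181228637695312, -8.112907409667969), (43.91920471191406, 16.28266716003418), 0.9722307324409485)
y hist [ 0  0  0  2  7  3  3  1  0  0  0  0  6  2  6 12 14 10  0  0  0]
scene 200 ((599.1644287109375, 86.96343994140625), 24.15870475769043) [0.6021639  0.08880094 0.09530617] [  3.92714253 105.11012792]
top0 274 ((599.0946044921875, 88.89127349853516), 22.893651962280273) [0.59787199 0.08923148 0.0940007 ] [ -0.65930263 104.43515376]
```

View pics/s3.png

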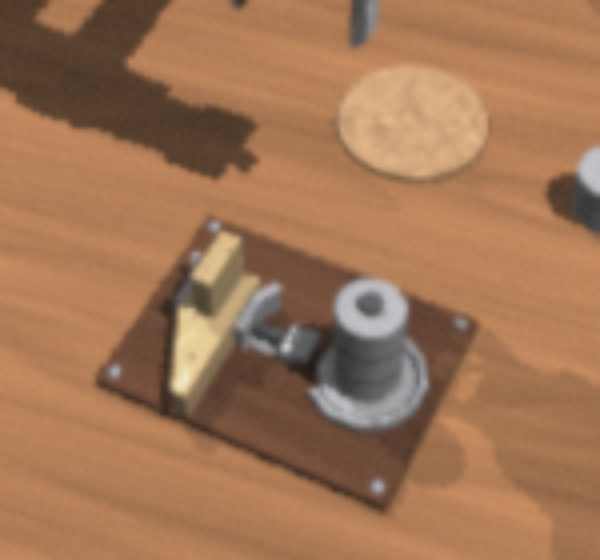

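The wedge sits against the post with its fin at dock (-2,-8) mm, and the lip has pulled back from the foot. Next is the tower at (0.599, 0.0885).

```bash
python3 -c "
from h import *
print(row(.599,.0885,.182,-7.2),row(.599,.0885,.046,-7.2))"
```

```text
[0.1303, -0.1158, 0.0003, 0.0023] [0.1301, -0.1158, 0.1363, 0.0023]
```

```bash
python3 -m crank '[[0.13,-0.116,0,0],[0.13,-0.116,0,0],[0.13,-0.116,0,0],[0.13,-0.116,0,0],[0.13,-0.116,0,0],[0.13,-0.116,0,0]]' 0.09
python3 -c "
from h import *
c=cap('wrist');cv2.imwrite('pics/w3.png',c['frame'][...,::-1])
print(row(.599,.0885,.046,-7.2))"
```

```text
t: 8.25
tool_pos: [0.5977, 0.0891, 0.1805]
tcp_rot: [0.0, 0.998, -0.061, -0.001]
force: [-0.1, -0.4, -0.5]
opening: 0.0902
finger_force: 0.0
[0.0022, -0.0002, 0.1347, 0.0023]
```

View pics/w3.png

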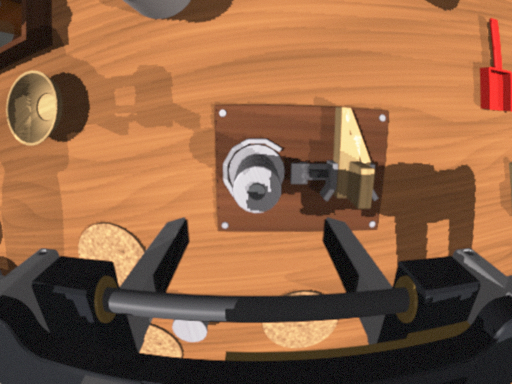

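The tower at (257,185) is centred between the fingers at 185 and 327. Descend, grip and lift.

```bash
python3 -m crank '[[0.001,0,0.04,0],[0.001,0,0.08,0],[0.001,0,0.11,0],[0.001,0,0.13,0],[0.001,0,0.135,0],[0.001,0,0.135,0]]'
python3 -m crank '[[0,0,0,0],[0,0,0,0],[0,0,0,0],[0,0,0,0],[0,0,0,0],[0,0,0,0]]' 0.02 40
python3 -m crank '[[0,0,-0.01,0],[0,0,-0.02,0],[0,0,-0.035,0],[0,0,-0.06,0],[0,0,-0.09,0],[0,0,-0.12,0],[0,0,-0.12,0]]'
python3 -c "
from h import *
print(row(.4917,.3182,.166,-7.2))"
```

```text
t: 8.9
tool_pos: [0.5973, 0.0882, 0.0461]
tcp_rot: [0.0, 0.998, -0.062, -0.001]
force: [-0.3, 0.8, 0.6]
opening: 0.0901
finger_force: 0.0
t: 9.5
tool_pos: [0.5985, 0.0887, 0.0467]
tcp_rot: [0.0, 0.998, -0.061, 0.0]
force: [-0.0, 0.0, 1.0]
opening: 0.046
finger_force: 36.0
t: 10.2
tool_pos: [0.6026, 0.0893, 0.1733]
tcp_rot: [-0.001, 0.998, -0.061, 0.006]
force: [0.9, -0.8, -2.2]
opening: 0.0457
finger_force: 40.0
[-0.1382, -0.2136, 0.006, 0.0026]
```

```bash
python3 -m crank '[[-0.02,-0.03,0,0],[-0.045,-0.07,0,0],[-0.07,-0.11,0,0],[-0.095,-0.15,0,0],[-0.115,-0.18,0,0],[-0.13,-0.205,0,0],[-0.136,-0.214,0,0],[-0.136,-0.214,0,0],[-0.136,-0.214,0,0],[-0.136,-0.214,0,0]]'
python3 -c "
from h import *
print(row(.4917,.3182,.0427,-7.2))
c=cap('scene');cv2.imwrite('pics/s4.png',cv2.resize(c['frame'][100:300,260:460,::-1],None,fx=3,fy=3))
c=cap('wrist');cv2.imwrite('pics/w4.png',c['frame'][...,::-1])"
```

```text
t: 11.2
tool_pos: [0.4903, 0.3167, 0.1662]
tcp_rot: [0.0, 0.998, -0.062, -0.0]
force: [0.1, 0.8, -2.7]
opening: 0.0455
finger_force: 40.0
[0.0012, -0.0017, 0.1235, 0.0006]
```

View pics/s4.png

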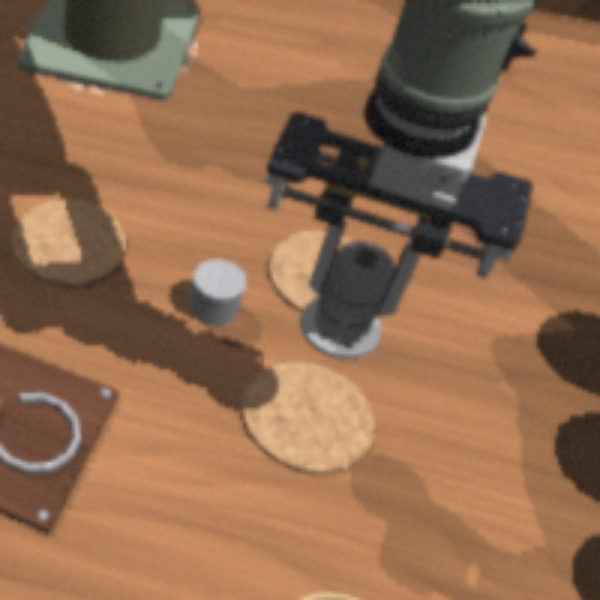

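The tower hangs upright above the mat at (310,415). The apparent offset matches its height above the mat. Lowering gently.

```bash
python3 -m crank '[[0.001,-0.002,0.03,0],[0.001,-0.002,0.065,0],[0.001,-0.002,0.09,0],[0.001,-0.002,0.105,0],[0.001,-0.002,0.113,0],[0.001,-0.002,0.117,0],[0.001,-0.002,0.119,0],[0.001,-0.002,0.12,0],[0.001,-0.002,0.12,0],[0.001,-0.002,0.12,0]]'
```

```text
t: 12.3
tool_pos: [0.4915, 0.3204, 0.0473]
tcp_rot: [-0.0, 0.998, -0.061, 0.001]
force: [0.1, 0.6, -2.4]
opening: 0.0456
finger_force: 40.0
```

```bash
python3 -m crank '[[0,0,0.001,0],[0,0,0.002,0],[0,0,0.003,0],[0,0,0.0035,0],[0,0,0.004,0],[0,0,0.004,0],[0,0,0.004,0]]'
```

```text
t: 13.0
tool_pos: [0.4908, 0.3199, 0.0426]
tcp_rot: [0.0, 0.998, -0.062, -0.0]
force: [-1.0, -0.6, 0.8]
opening: 0.0452
finger_force: 40.0
```

The wrist force went from -2.4 to +0.8 N, so the mat now carries the tower. Release and rise.

```bash
python3 -m crank '[[0,0,0,0],[0,0,0,0],[0,0,0,0],[0,0,0,0],[0,0,0,0],[0,0,0,0]]' 0.09
python3 -m crank '[[0,0,-0.03,0],[0,0,-0.07,0],[0,0,-0.11,0],[0,0,-0.15,0],[-0.05,0.05,-0.17,0],[-0.1,0.1,-0.17,0],[-0.1,0.14,-0.17,0],[-0.1,0.14,-0.17,0],[-0.1,0.14,-0.17,0]]'
python3 - <<'E'
from h import *
c=cap('scene');P=cloud(c).reshape(-1,3)
q=P[(P[:,2]>.086)&(P[:,2]<.097)&(np.hypot(P[:,0]-.49,P[:,1]-.318)<.05)];print(len(q),cv2.minEnclosingCircle(q[:,:2].astype(np.float32)*1000),np.median(q,0))
cv2.imwrite('pics/s5.png',cv2.resize(c['frame'][100:300,180:440,::-1],None,fx=3,fy=3))
E
```

```text
t: 13.6
tool_pos: [0.491, 0.32, 0.0425]
tcp_rot: [-0.0, 0.998, -0.062, 0.0]
force: [0.3, 0.0, -0.5]
opening: 0.0891
finger_force: 0.0
t: 14.5
tool_pos: [0.3729, 0.1916, 0.2126]
tcp_rot: [0.0, 0.998, -0.063, 0.0]
force: [0.6, 0.2, -0.4]
opening: 0.0902
finger_force: 0.0
195 ((491.8137512207031, 319.88140869140625), 23.49142837524414) [0.49627596 0.32011611 0.09063349]
```

View pics/s5.png

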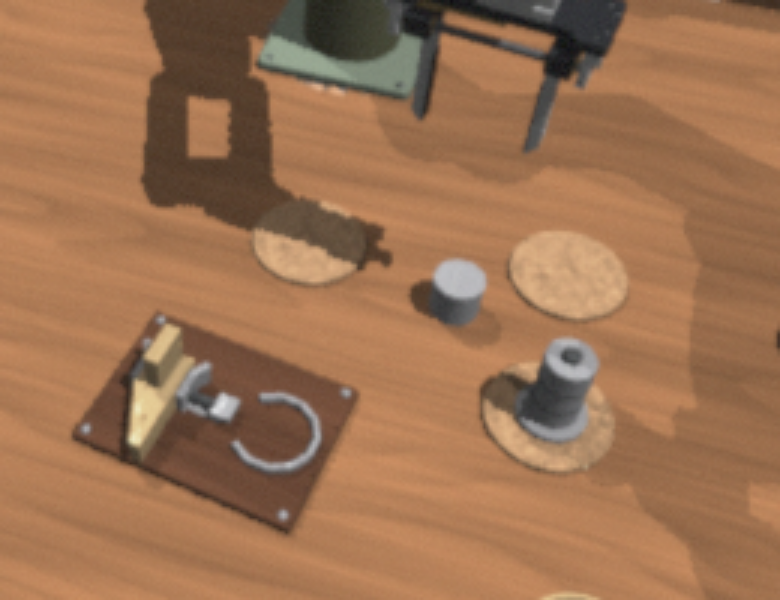

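The tower stands upright on the mat at (552,415), and the wedge at (160,385) is still holding the catch open.

```bash
python3 -c "
from cell import manip
print(manip.sign_off())"
```

```text
the job is handed in; nothing more can be done
None
```

I handed the job in at about 15 s of robot time (limit 61 s): the thicker wedge holds the catch open in the slot, and the tower stands upright on the farthest mat, within about 2 mm of its centre; sign-off returned no verdict.

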